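Set the glass-inspection light to its third click and switch it on

ROBOT

A 6-joint arm with a two-finger parallel gripper is mounted at the origin on the work surface. World frame = base frame: x ahead of the robot, y to its left, z up, the work surface at z = 0. Lengths are in m, angles in rad, forces in N, time in s.
With the tool pointing down it reaches from about 0.225 to 0.725 m from the base axis. Payload 3.1 kg.
Tool frame: the origin (TCP) lies at the very end of the fingers, on their centre line; the grasp point (between the pads) lies 19 mm behind it (bot.grasp_offset is the distance from the TCP to the grasp point, in m); x points along the fingers, y is the direction in which the jaws open and shut, and the axes are right-handed (so a half turn about x gives the same grasp; the last joint's range is limited). The gripper opens to 85 mm and grips with 20 to 120 N. Pads are 22 mm wide; open, the fingers measure 114 mm over their backs; the gripper's body (76 mm by 85 mm) begins 54 mm behind the grasp point. The pads swing forward as they close: fully open they stand 13 mm farther back than shut.
Start: joints at [1.218, 0.048, 0.099, 1.622, 0, 1.443], TCP at [0.117, 0.512, 0.231] pointing down, gripper open.
Joint ranges: [-2.91, 2.91], [-0.99, 1.94], [-1.21, 1.42], [-2.12, 2.29], [-1.49, 1.47], [-3.14, 3.14]. Speed limits (rad/s): [2.79, 2.79, 3.14, 3.14, 3.14, 3.14].

INTERFACE

Orientations are given as a unit quaternion [x, y, z, w].
In Python, from bench import bot, optics gives the robot as it stands. The module is installed in compiled form; this text tells all that it offers.
- The arm moves only by the tool move_arm, never from a script. Its arguments are lists of equal length, an entry for each row: "xyz": the shift along the tool's x, y, z in mm, a list of three; "twist": the turn, a rotation vector about the tool's x, y, z in rad, a list of three. In form: {"xyz": [[tx, ty, tz], ...], "twist": [[rx, ry, rz], ...]}. A call has 1 to 20 rows; each row shifts and turns the commanded pose from where the row before left it, along the tool's axes as they then stand; what a row does not reach is not made up. A row lasts 1/12 s, in which the tool goes at most 41.7 mm and 7.16 degrees, less where a joint would pass 70% of its speed; a pose out of reach is approached as far as the arm can. A call is refused whole if a number of a shift passes 41.7 or a number of a turn 0.125, either way. A call with a gripper value outside its range is refused whole. "grip" is the gripper's target within -1 to 1 (shut at 1, half-way at 0, fully open at -1), set as the call begins (left out, the last holds). The fingers move at their own pace and stop on an object; "force" is the grip in N (left out, the last holds). Time passes only in rows, so rows that do not move let the fingers close. It gives the time, the measured TCP pose, the force and the opening at its end, in the units of the state.
- bot.get_state(): the state, without advancing time (a new reading comes with each control period).
- optics.grab_frame(name): name is "scene" or "top" or "wrist"; returns (picture, depth): 384x512x3 uint8, blue, green, red; 384x512 float32, m along the optical axis (not along the pixel's ray), 0 where there is no reading.
- optics.camera_model(name): a dict with "fx", "fy", "cx", "cy" (pixels), "distortion" ([k1, k2, p1, p2, k3] as OpenCV has them; the pictures are not rectified), "extrinsics" (4x4, takes a point from world to camera coordinates). Camera axes: x right, y down, z forward; pixel columns grow to the right and rows downward; lengths in m; the calibration is good to about 2 mm. A picture is of the moment at which its call begins: read the wrist's pose just before it. camera_model takes no time and is no camera call; for the wrist camera it gives the pose at the moment of the call.
- bot.hand_in(): hands the job in, once; it reports no verdict.
Trained networks look in the newest picture that a camera, given by its name, has taken for a name from the list of things; names that differ only in an ending like _2 or _b are one class to them, and where a whole thing is asked for, a point or a joint stands for the part that bears it (a point fixed in the world has none). Each returns a list of dicts, best first, with "score" (0 to 1); they miss things now and then, are a little off and sometimes report something else, mostly with a low value. They report only what shows in the picture. A call takes as long as a camera call. They do not tell look-alikes from the thing itself.
- optics.look_for(camera, label): "bbox" ([left, top, right, bottom] in pixels, round what is visible of it).
- optics.place_of(camera, label): "centre" ([row, column] in pixels: a listed point, or the origin of a listed thing).
The state is a dict: "time_s": time; "joint_positions": joint angles; "joint_vel": joint speeds; "joint_efforts": joint torques, N m; "position": TCP position; "ee_rot": TCP orientation; "force": force on the tool from outside, world axes, zero at the start; "wrist_torque": the same for the moment, N m; "opening": finger opening in m.
Only numpy, scipy, OpenCV 4.12 (cv2) and the standard library are available. Lean on these libraries where they do the work, as an engineer would, in place of code of your own. Each camera call takes 0.05 s, during which the arm holds its last target.

TASK

Glassware waits on the light panel to be checked for chips. With the fingertips, push the flat paddle lever of the dimmer box away from its off end to its third click and leave it resting there, without going on into the fourth; then press the push button on the panel's front strip right down and let it come back up. Lift nothing, leave the round-knobbed lever of the other box as it is, and leave all the glassware and other wares standing where they are.

Things in the scene. Friction and masses are not known exactly. Their poses are not given: they have to be found in the camera images.
- dimmer_box: grey control box fixed to the table, 75 mm (its x) by 165 mm (its y) by 45 mm tall, with a flat upright paddle lever in a slot along its y axis. Origin: centre of its underside; z up. It may stand left or right, exchanged with the other box, and be turned up to 0.3 rad either way
- dimmer_top (a point): centre of the top face of the dimmer's paddle lever, 85.5 mm above the table. The black paddle is 32 mm wide (box x), 12 mm thick (box y, the sliding direction) and 32 mm tall, its lower edge 8 mm above the box; below it is an 8 mm stem. Axes as the box
- dimmer (a joint): travel of the paddle lever in m: 0 at the off end (against its stop, towards the box's -y end, where it starts, 40 mm from the box's centre), growing towards the box's +y to 0.08 at the far stop. Clicks lie every 16 mm: first 0.016, second 0.032, third 0.048, fourth 0.064, fifth 0.080. Between clicks the push needed rises to about 4 to 6.5 N, then the lever snaps forward into the next click by itself, up to 8 mm ahead of the fingertip, and stays there
- other_box: grey control box of the same size (75 x 165 x 45 mm) fixed to the table, for the shelf lights, with a round-knobbed lever; not to be used. Origin: centre of its underside
- shelf_lever_top (a point): top centre of the other box's lever, a round mushroom knob 28 mm wide, 78.5 mm above the table; leave alone
- shelf_lever (a joint): travel of the round-knobbed lever in m, 0 to 0.08 along its box's +y; no clicks; leave as found
- panel: flat light panel fixed to the table, 240 mm (x) by 300 mm (y) by 30 mm tall, glassware on its white area; a plain strip 60 mm deep along its front (-x) edge carries the push button. Origin: centre of its underside
- switch_top (a point): centre of the top of the round black push button (28 mm wide, in a round housing 44 mm wide and 12 mm tall) on the panel's front strip, 90 mm in front of the panel's centre and 60 mm to its +y side (left as seen from the robot), its top 22 mm above the strip, 52 mm above the table. Pressed straight down
- switch (a joint): button travel in m: 0 up, 0.006 fully down (about 5 N); springs back up when released
- tumbler: green drinking glass, 64 mm wide, 88 mm tall, standing on the table between the two control boxes; leave alone; origin under its centre
- goblet: clear stemmed glass, 66 mm wide, 150 mm tall, standing on the left half of the light panel; leave alone; origin under its foot
- vase: waisted vase, 74 mm wide, 125 mm tall, standing on the right half of the light panel; leave alone; origin under its foot
- keepsake_box: closed box with a light lid, 104 x 154 x 73 mm, on the table at the left; leave alone; origin under its centre
- jar: clear jar with a cork lid, 80 mm wide, 110 mm tall, on the table to the left of the light panel; leave alone; origin under its centre
- pan: round brass pan, 170 mm wide, 65 mm tall, on the table to the right of the light panel; leave alone; origin under its centre
- mug: mug, 80 mm wide and 90 mm tall with a handle, on the table at the right; leave alone; origin under its centre
Mind the look-alikes: they are no part of the job. What is shaped like the dimmer_box but pink or yellow is not meant.

How it is judged:
On the way, in this order (a step that is already met when the one before it is completed fails the run):
1. the dimmer's lever rests in its third click, no longer touched (value of joint dimmer between 0.044 and 0.052 m and value of joint switch below 0.001 m and contact force between the fingers and dimmer below 0.1 N), for 0.3 s.
2. the panel's button is pressed down with the lever at the third click (value of joint dimmer between 0.044 and 0.052 m and value of joint switch above 0.0045 m), for 0.05 s.
At the end, for the whole second after the job is handed in: the dimmer's lever is at rest within 4 mm of its third click (joint 0.044 to 0.052), the button has been pressed at least 4.5 mm after that and is back up (within 1 mm), the other lever has not moved more than 6 mm, and every ware stands within 20 mm of where it was (value of joint dimmer between 0.044 and 0.052 m and value of joint switch below 0.001 m and velocity of joint dimmer between -0.005 and 0.005 m/s and distance of each of tumbler, goblet, vase, keepsake_box, jar, pan, mug from where it was at the start of the episode below 0.02 m and distance of shelf_lever_top from where it was at the start of the episode below 0.006 m); the robot touches nothing.
It fails at once if the lever goes past the third click into the fourth (value of joint dimmer above 0.0575 m).
It fails at once if the button is pressed before the lever is at its third click (value of joint switch above 0.003 m and value of joint dimmer below 0.042 m).
It fails at once if the other box's lever is moved (distance of shelf_lever_top from where it was at the start of the episode above 0.006 m).
It fails at once if a ware is moved, lifted or knocked over (distance of any of tumbler, goblet, vase, keepsake_box, jar, pan, mug from where it was at the start of the episode above 0.02 m or angle between any of tumbler, goblet, vase, keepsake_box, jar, pan, mug's own z axis and vertical above 0.3 rad).
It also fails if it takes over 72 s, if anything falls off the work surface, if the arm or the gripper's body presses on something with over 40 N, if the wrist force passes 120 N, or if a joint passes its speed limit or range.

## Working session

There is one attempt and no reset: what is moved stays moved. The work goes in short steps, Python scripts to look and compute and a tool call to move; the robot and the scene stay as the last step left them, time stands still between calls to the robot, and variables do not carry over. Pictures are saved under pics/ and viewed, and the job is handed in when it is done.

Besides the shell and the picture viewer there is one more tool, called after ">>>" as name(argument=value, ...), one argument or row to a line, values as JSON. move_arm: Moves the arm, as the interface text tells. Its arguments: {"type":"object","properties":{"xyz":{"type":"array","items":{"type":"array","items":{"type":"number"}}},"twist":{"type":"array","items":{"type":"array","items":{"type":"number"}}},"grip":{"type":"number"},"force":{"type":"number"}},"required":["xyz","twist"]}

```bash
mkdir -p pics
cat > h.py <<'E'
import numpy as np, cv2
from bench import bot, optics
def world(name,u,v,d):
    m=optics.camera_model(name);K=np.array([[m['fx'],0,m['cx']],[0,m['fy'],m['cy']],[0,0,1]])
    p=cv2.undistortPoints(np.array([[[u,v]]],float),K,np.array(m['distortion']))[0,0]
    E=np.array(m['extrinsics']);pc=np.array([p[0]*d,p[1]*d,d]);return E[:3,:3].T@(pc-E[:3,3])
def atz(name,u,v,z):
    a=world(name,u,v,0.0001);b=world(name,u,v,1.0);t=(z-a[2])/(b[2]-a[2]);return a+t*(b-a)
def proj(name,P):
    m=optics.camera_model(name);K=np.array([[m['fx'],0,m['cx']],[0,m['fy'],m['cy']],[0,0,1]])
    E=np.array(m['extrinsics']);r,_=cv2.Rodrigues(E[:3,:3])
    return cv2.projectPoints(np.array(P,float).reshape(-1,1,3),r,E[:3,3],K,np.array(m['distortion']))[0][:,0]
E
python3 - <<'E'
from h import *
for c in ('scene','top'):
    im,d=optics.grab_frame(c);cv2.imwrite(f'pics/{c}0.png',im);np.save(f'{c}_d.npy',d)
    for l in ('dimmer_box','dimmer_top','switch_top','shelf_lever_top','other_box','panel'):
        for r in optics.place_of(c,l)[:3]:
            v,u=r['centre'];print(c,l,round(r['score'],2),round(u),round(v),
             world(c,u,v,d[int(v),int(u)]).round(3))
print(bot.get_state())
E
```

```text
scene dimmer_box 0.91 339 170 [0.311 0.218 0.044]
scene dimmer_box 0.85 250 131 [ 0.331 -0.156  0.049]
scene dimmer_box 0.81 304 199 [0.484 0.165 0.041]
scene dimmer_top 0.65 199 223 [ 0.774 -0.075  0.106]
scene dimmer_top 0.58 333 150 [0.261 0.166 0.075]
scene dimmer_top 0.57 298 181 [0.459 0.121 0.09 ]
scene switch_top 0.63 197 127 [ 0.435 -0.335  0.073]
scene switch_top 0.51 250 216 [0.647 0.038 0.052]
scene shelf_lever_top 0.37 227 152 [ 0.474 -0.166  0.075]
scene other_box 0.67 229 164 [ 0.501 -0.142  0.044]
scene panel 0.98 218 234 [ 0.751 -0.023  0.031]
top dimmer_box 0.77 211 210 [0.452 0.167 0.043]
top dimmer_box 0.77 143 264 [0.248 0.425 0.048]
top dimmer_box 0.75 298 248 [ 0.303 -0.16   0.041]
top dimmer_top 0.57 224 209 [0.452 0.116 0.082]
top dimmer_top 0.49 312 257 [ 0.275 -0.207  0.082]
top dimmer_top 0.47 152 266 [0.244 0.383 0.084]
top switch_top 0.56 249 157 [0.649 0.023 0.045]
top shelf_lever_top 0.6 300 206 [ 0.463 -0.168  0.042]
top other_box 0.98 301 202 [ 0.477 -0.169  0.076]
top other_box 0.64 174 156 [0.648 0.294 0.113]
top panel 0.74 262 134 [ 0.738 -0.026  0.03 ]
{'time_s': 0.7, 'joint_positions': array([ 1.21821643e+00,  4.79572768e-02,  9.92625554e-02,  1.62201887e+00,
       -5.57092861e-06,  1.44299744e+00]), 'joint_vel': array([0.00026367, 0.00035033, 0.00048854, 0.00120767, 0.00117532,
       0.00170864]), 'joint_efforts': array([ 9.74948625e-05, -3.38492632e+01,  3.20057881e+01,  2.95684595e-04,
       -1.42183626e-04,  1.07472465e-05]), 'position': array([0.11703494, 0.51179687, 0.23136521]), 'ee_rot': array([ 0.07933282,  0.70263665, -0.07927694,  0.7026544 ]), 'force': array([ 0.23519628, -0.28034156,  0.01512945]), 'wrist_torque': array([-0.0154578 ,  0.03869373,  0.00374928]), 'opening': 0.0851217381405748}
```

View pics/scene0.png

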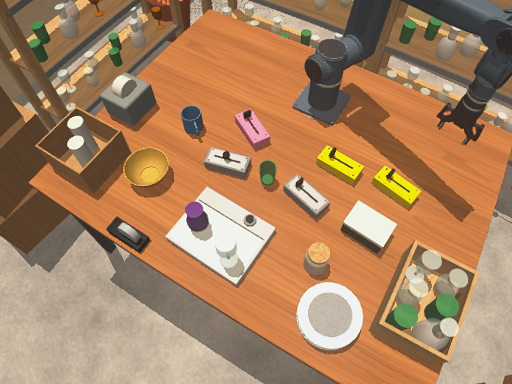

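View pics/top0.png

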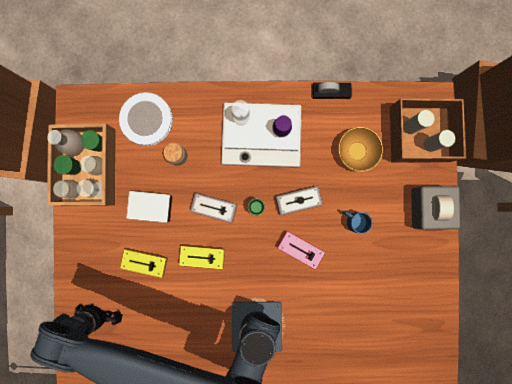

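```bash
python3 -c "
import cv2
a=cv2.imread('pics/top0.png')[140:290,120:330]
cv2.imwrite('pics/topc.png',cv2.resize(a,None,fx=3.8,fy=3.8,interpolation=cv2.INTER_CUBIC))"
```

```text
(no output)
```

View pics/topc.png

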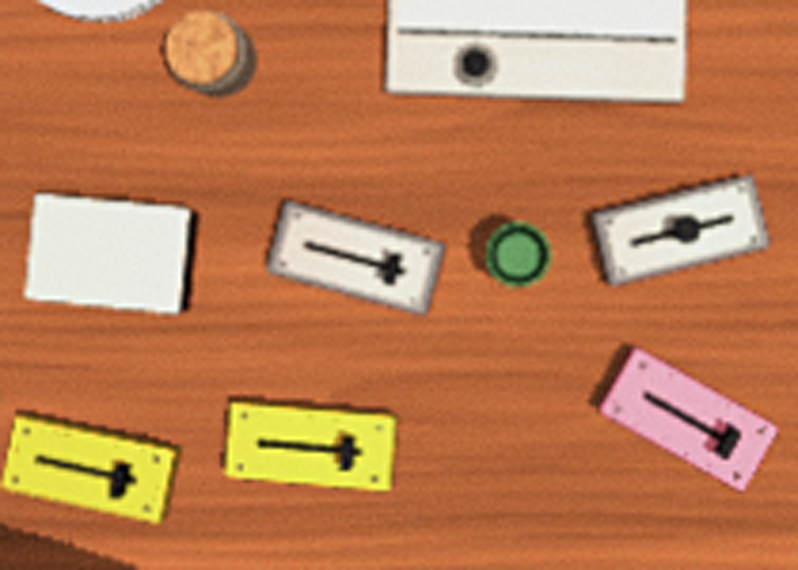

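Candidates in the top picture:
- Grey box with a paddle: (213,207), paddle at (224,209).
- Grey box with a round knob: (300,201). This is the other box.
- Yellow look-alikes: (143,263) and (202,257).
- Pink look-alike: (301,249).

I choose the grey paddle box at (213,207). The crop shows a flat black paddle at its right (-y) end. The button is at (245,157).

Run:
```python
from h import *
from scipy.spatial.transform import Rotation as R
for c in ('top','scene'):
    d=np.load(f'{c}_d.npy')
    v,u=np.mgrid[0:384,0:512]
    m=optics.camera_model(c);K=np.array([[m['fx'],0,m['cx']],[0,m['fy'],m['cy']],[0,0,1]])
    p=cv2.undistortPoints(np.stack([u,v],-1).reshape(-1,1,2).astype(float),K,np.array(m['distortion']))[:,0]
    E=np.array(m['extrinsics']);dd=d.reshape(-1,1)
    W=((np.c_[p,np.ones(len(p))]*dd)-E[:3,3])@E[:3,:3]; W=W.reshape(384,512,3)
    near=(np.hypot(W[...,0]-.47,W[...,1]-.16)<.11)&(d>0)
    box=W[near&(W[...,2]>.038)&(W[...,2]<.052)]
    r=cv2.minAreaRect((box[:,:2]*1000).astype(np.float32));print(c,'box',len(box),r)
    pad=W[near&(W[...,2]>.072)&(W[...,2]<.095)];print('paddle',len(pad),pad.mean(0).round(4) if len(pad) else '',pad.min(0),pad.max(0))
    near=(np.hypot(W[...,0]-.46,W[...,1])<.08)&(d>0)
    t=W[near&(W[...,2]>.07)&(W[...,2]<.1)];print('tumbler',t.mean(0),t.min(0),t.max(0))
s=bot.get_state();print(R.from_quat(s['ee_rot']).as_matrix().round(3))
```

```text
top box 745 ((460.0007629394531, 158.68292236328125), (162.18597412109375, 74.73067474365234), 74.03862762451172)
paddle 29 [0.4494 0.1214 0.0848] [0.43476811 0.11459395 0.07362516] [0.46413537 0.12963754 0.09330794]
tumbler [ 0.46377398 -0.00242795  0.08482795] [ 0.43369307 -0.03217354  0.0700035 ] [0.49257399 0.03019714 0.09294034]
scene box 765 ((460.3985290527344, 160.40550231933594), (163.07965087890625, 78.46598815917969), 73.79078674316406)
paddle 35 [0.4505 0.1236 0.0818] [0.43232539 0.11412846 0.07347352] [0.46507576 0.13143852 0.08969967]
tumbler [4.60201790e-01 4.32233098e-04 8.11276626e-02] [ 0.428489   -0.02943954  0.07008863] [0.49280342 0.03112707 0.0910552 ]
[[ 0.     0.223  0.975]
 [ 0.     0.975 -0.223]
 [-1.     0.     0.   ]]
```

>>> move_arm(
  xyz=[
    [0,0,0],
    [0,0,0],
    [0,0,0],
    [0,0,0],
    [0,0,0],
    [0,0,0],
    [0,0,0],
    [0,0,0],
    [0,0,0],
    [0,0,0],
    [0,0,0],
    [0,0,0],
    [0,0,0],
  ],
  twist=[
    [0.125,0,0],
    [0.125,0,0],
    [0.125,0,0],
    [0.125,0,0],
    [0.125,0,0],
    [0.125,0,0],
    [0.125,0,0],
    [0.125,0,0],
    [0.125,0,0],
    [0.125,0,0],
    [0.125,0,0],
    [0.125,0,0],
    [0.125,0,0],
  ],
  grip=1,
)

```text
time_s: 1.78
position: [0.117, 0.5118, 0.2313]
ee_rot: [0.566, 0.424, -0.566, 0.424]
force: [-0.5, -0.2, -0.1]
opening: 0.0001
```

>>> move_arm(
  xyz=[
    [0,21,16],
    [0,21,16],
    [0,21,16],
    [0,21,16],
    [0,21,16],
    [0,21,16],
    [0,21,16],
    [0,21,16],
    [0,21,16],
    [0,21,16],
    [0,21,16],
    [0,21,16],
    [0,21,16],
    [0,21,16],
    [0,21,16],
    [0,21,16],
    [0,21,16],
    [0,21,16],
    [0,21,16],
    [0,21,16],
  ],
  twist=[
    [0,0,0],
    [0,0,0],
    [0,0,0],
    [0,0,0],
    [0,0,0],
    [0,0,0],
    [0,0,0],
    [0,0,0],
    [0,0,0],
    [0,0,0],
    [0,0,0],
    [0,0,0],
    [0,0,0],
    [0,0,0],
    [0,0,0],
    [0,0,0],
    [0,0,0],
    [0,0,0],
    [0,0,0],
    [0,0,0],
  ],
)

```text
time_s: 3.45
position: [0.4334, 0.0873, 0.2315]
ee_rot: [0.565, 0.425, -0.565, 0.426]
force: [0.2, 0.3, -0.2]
opening: 0.0001
```

Run:
```python
from h import *
from scipy.spatial.transform import Rotation as R
s=bot.get_state();print(s['position'],s['time_s'],s['joint_positions'].round(2),s['force'],s['opening']);print(R.from_quat(s['ee_rot']).as_matrix().round(3))
im,d=optics.grab_frame('wrist');cv2.imwrite('pics/w1.png',im)
for l in ('dimmer_top','dimmer_box'):
  for r in optics.place_of('wrist',l)[:3]:
    v,u=r['centre'];print(l,r['score'],u,v,atz('wrist',u,v,.0855 if 'top' in l else 0))
m=optics.camera_model('wrist');E=np.array(m['extrinsics']);print(-E[:3,:3].T@E[:3,3])
c,si=np.cos(-.279),np.sin(-.279)
def bx(x,y,z):return [.460+c*x-si*y,.159+si*x+c*y,z]
for n in [(-.0375,-.0825,.045),(.0375,-.0825,.045),(-.0375,.0825,.045),(.0375,.0825,.045),(0,-.04,.0855)]:
  q=proj('wrist',bx(*n))[0];print(n,q);
  if 0<q[0]<512 and 0<q[1]<384: cv2.circle(im,(int(q[0]),int(q[1])),4,(0,0,255),1)
cv2.imwrite('pics/w1m.png',im)
```

```text
[0.4333594  0.08725688 0.2315111 ] 3.45 [ 0.05 -0.17 -0.11  1.63  0.    1.9 ] [ 0.22496255  0.27677942 -0.17898073] 6.253086485200772e-05
[[ 0.001  0.961 -0.276]
 [ 0.    -0.276 -0.961]
 [-1.     0.001 -0.   ]]
dimmer_top 0.84 67.2 139.1 [0.27119627 0.16920284 0.0855    ]
dimmer_top 0.75 260.0 135.0 [0.44723925 0.12066941 0.0855    ]
dimmer_box 0.85 260.4 92.6 [0.45729126 0.1578981  0.        ]
dimmer_box 0.84 97.7 99.8 [0.27100539 0.20527996 0.        ]
[0.45438968 0.16007924 0.37242886]
(-0.0375, -0.0825, 0.045) [228.47577346 169.94264255]
(0.0375, -0.0825, 0.045) [297.34945614 169.74816757]
(-0.0375, 0.0825, 0.045) [223.76887247   1.88487239]
(0.0375, 0.0825, 0.045) [302.57016011   1.72255431]
(0, -0.04, 0.0855) [263.75256541 135.81703591]
```

View pics/w1m.png

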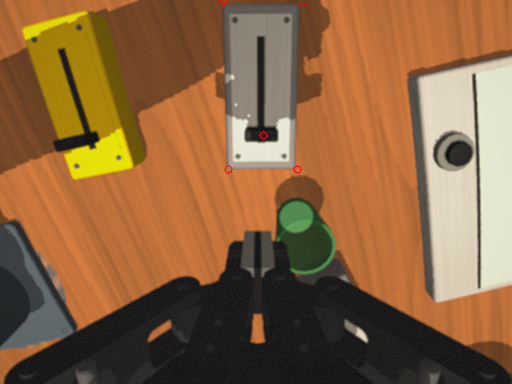

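>>> move_arm(
  xyz=[
    [21,4,0],
    [21,0,0],
    [21,0,0],
    [21,0,0],
    [21,0,0],
    [21,0,0],
    [21,0,0],
    [20,0,0],
    [0,0,0],
    [0,0,0],
  ],
  twist=[
    [0,0,0],
    [0,0,0],
    [0,0,0],
    [0,0,0],
    [0,0,0],
    [0,0,0],
    [0,0,0],
    [0,0,0],
    [0,0,0],
    [0,0,0],
  ],
)

```text
time_s: 4.43
position: [0.4348, 0.0881, 0.0635]
ee_rot: [-0.564, -0.427, 0.565, -0.425]
force: [-0.1, 0.4, 0.5]
opening: 0.0003
```

```bash
cat > v.py <<'E'
from h import *
import sys
s=bot.get_state();P=s['position'];r=P[:2]-[.460,.159]
print(s['time_s'],P.round(4),'box x,y mm',(r@[.961,-.276])*1000,(r@[.276,.961])*1000,'push F',s['force'][:2]@[.276,.961],s['force'].round(2))
im,d=optics.grab_frame('wrist');cv2.imwrite(f'pics/{sys.argv[1]}.png',im)
for r in optics.place_of('wrist','dimmer_top')[:3]:
    v,u=r['centre'];print(round(r['score'],2),u,v,atz('wrist',u,v,.0855).round(4))
E
python3 v.py w2
```

```text
4.4333 [0.4348 0.0881 0.0635] box x,y mm -4.647036712933316 -75.13628787525063 push F 0.37480053943745945 [-0.14  0.43  0.46]
0.74 263.4 194.5 [0.4491 0.1207 0.0855]
```

View pics/w2.png

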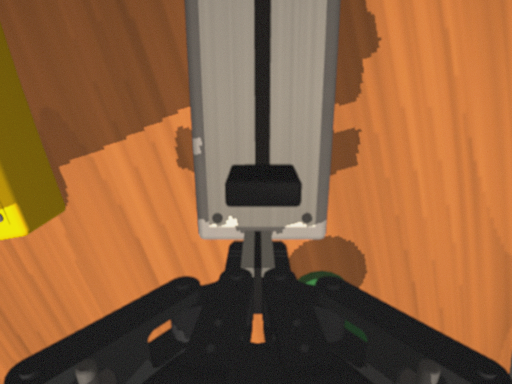

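>>> move_arm(
  xyz=[
    [0,0,-5],
    [0,1,-5],
    [0,0,-4],
    [0,0,0],
  ],
  twist=[
    [0,0,0],
    [0,0,0],
    [0,0,0],
    [0,0,0],
  ],
)

```text
time_s: 4.87
position: [0.4423, 0.1015, 0.0652]
ee_rot: [0.565, 0.426, -0.564, 0.426]
force: [-0.2, 0.0, 0.2]
opening: -0.0002
```

>>> move_arm(
  xyz=[
    [0,0,-2],
    [0,0,0],
  ],
  twist=[
    [0,0,0],
    [0,0,0],
  ],
)

```text
time_s: 5.03
position: [0.4421, 0.1028, 0.0645]
ee_rot: [0.565, 0.426, -0.564, 0.426]
force: [-0.8, -0.5, -0.9]
opening: -0.0002
```

>>> move_arm(
  xyz=[
    [0,0,-2],
    [0,0,0],
  ],
  twist=[
    [0,0,0],
    [0,0,0],
  ],
)

```text
time_s: 5.2
position: [0.4424, 0.1046, 0.0642]
ee_rot: [0.565, 0.426, -0.565, 0.426]
force: [-0.4, 0.6, -0.1]
opening: 0.0003
```

>>> move_arm(
  xyz=[
    [0,0,-2],
    [0,0,0],
  ],
  twist=[
    [0,0,0],
    [0,0,0],
  ],
)

```text
time_s: 5.37
position: [0.4428, 0.1062, 0.0642]
ee_rot: [-0.564, -0.426, 0.565, -0.426]
force: [0.9, -1.4, 0.6]
opening: -0.0002
```

```bash
python3 v.py w3
```

```text
5.3667 [0.4428 0.1062 0.0642] box x,y mm -1.912973871944318 -55.46021107243427 push F -1.0599627886668184 [ 0.9  -1.36  0.64]
0.9 254.6 236.0 [0.4463 0.1226 0.0855]
```

View pics/w3.png

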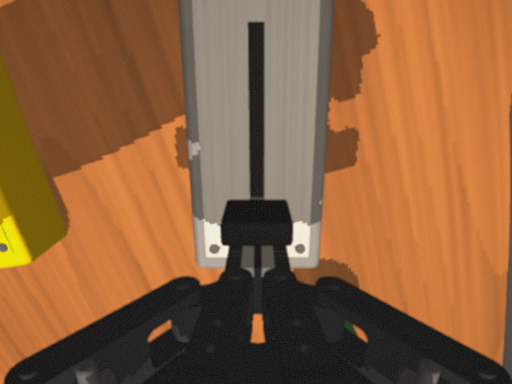

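>>> move_arm(
  xyz=[
    [0,0,-2],
    [0,0,-2],
    [0,0,0],
  ],
  twist=[
    [0,0,0],
    [0,0,0],
    [0,0,0],
  ],
)

```text
time_s: 5.72
position: [0.4438, 0.1095, 0.0642]
ee_rot: [-0.564, -0.425, 0.565, -0.426]
force: [-2.4, -4.4, 1.7]
opening: 0.0003
```

>>> move_arm(
  xyz=[
    [0,0,-2],
    [0,0,0],
  ],
  twist=[
    [0,0,0],
    [0,0,0],
  ],
)

```text
time_s: 5.88
position: [0.4446, 0.1123, 0.0642]
ee_rot: [-0.565, -0.426, 0.565, -0.425]
force: [-0.2, -2.9, -0.1]
opening: -0.0001
```

>>> move_arm(
  xyz=[
    [0,0,-2],
    [0,0,0],
  ],
  twist=[
    [0,0,0],
    [0,0,0],
  ],
)

```text
time_s: 6.05
position: [0.4457, 0.1152, 0.0644]
ee_rot: [0.565, 0.426, -0.564, 0.425]
force: [-0.2, 0.7, 0.1]
opening: 0.0001
```

```bash
python3 v.py w4
```

```text
6.05 [0.4457 0.1152 0.0644] box x,y mm -1.6835299559713532 -46.047446409537194 push F 0.6045580750670174 [-0.25  0.7   0.05]
0.73 254.1 218.0 [0.451  0.1391 0.0855]
```

View pics/w4.png

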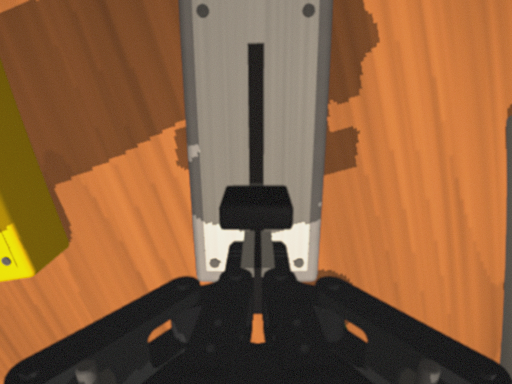

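First click is in: the paddle has jumped clear of the fingertips. I'll go on to the second in the same way.

>>> move_arm(
  xyz=[
    [0,0,-4],
    [0,0,-4],
    [0,0,-3],
    [0,0,0],
  ],
  twist=[
    [0,0,0],
    [0,0,0],
    [0,0,0],
    [0,0,0],
  ],
)

```text
time_s: 6.48
position: [0.4483, 0.1244, 0.0644]
ee_rot: [-0.564, -0.425, 0.565, -0.426]
force: [-0.6, -2.6, 2.0]
opening: 0.0001
```

>>> move_arm(
  xyz=[
    [0,0,-2],
    [0,0,0],
  ],
  twist=[
    [0,0,0],
    [0,0,0],
  ],
)

```text
time_s: 6.65
position: [0.4488, 0.1264, 0.0644]
ee_rot: [-0.564, -0.425, 0.565, -0.426]
force: [-1.2, -4.1, 2.0]
opening: 0.0004
```

>>> move_arm(
  xyz=[
    [0,0,-2],
    [0,0,0],
  ],
  twist=[
    [0,0,0],
    [0,0,0],
  ],
)

```text
time_s: 6.82
position: [0.4497, 0.1296, 0.0643]
ee_rot: [0.565, 0.426, -0.564, 0.425]
force: [-0.4, 0.1, 0.1]
opening: 0.0
```

```bash
python3 v.py w5
```

```text
6.8167 [0.4497 0.1296 0.0643] box x,y mm -1.7798052792658008 -31.102533748089353 push F 0.039485952514985004 [-0.36  0.15  0.14]
0.81 256.4 222.8 [0.4553 0.1514 0.0855]
```

View pics/w5.png

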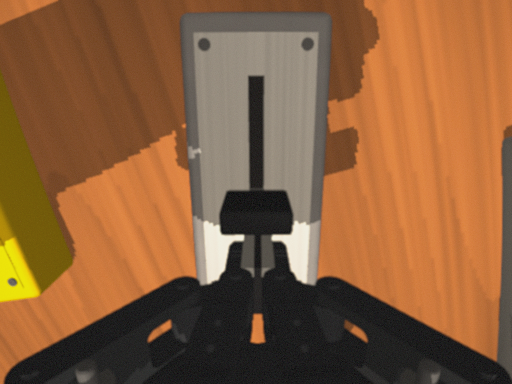

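>>> move_arm(
  xyz=[
    [0,0,-4],
    [0,0,-4],
    [0,0,-3],
    [0,0,0],
  ],
  twist=[
    [0,0,0],
    [0,0,0],
    [0,0,0],
    [0,0,0],
  ],
)

```text
time_s: 7.25
position: [0.4523, 0.139, 0.0642]
ee_rot: [-0.564, -0.425, 0.565, -0.426]
force: [-0.7, -2.7, 0.9]
opening: -0.0003
```

>>> move_arm(
  xyz=[
    [0,0,-2],
    [0,0,0],
  ],
  twist=[
    [0,0,0],
    [0,0,0],
  ],
)

```text
time_s: 7.42
position: [0.4527, 0.1405, 0.0642]
ee_rot: [-0.564, -0.425, 0.565, -0.426]
force: [-1.5, -4.4, 1.2]
opening: 0.0001
```

>>> move_arm(
  xyz=[
    [0,0,-1],
    [0,0,0],
  ],
  twist=[
    [0,0,0],
    [0,0,0],
  ],
)

```text
time_s: 7.58
position: [0.453, 0.1418, 0.0642]
ee_rot: [-0.565, -0.426, 0.565, -0.426]
force: [-0.8, -3.4, 1.5]
opening: -0.0001
```

```bash
python3 v.py w6
```

```text
7.5833 [0.453  0.1418 0.0642] box x,y mm -1.9431308617438336 -18.462598914777253 push F -3.5120021961634063 [-0.79 -3.43  1.46]
0.73 254.7 237.6 [0.4563 0.1575 0.0855]
```

View pics/w6.png

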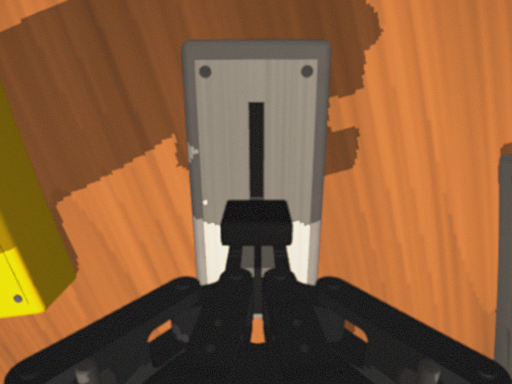

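Still in contact, with the force past its peak. One more millimetre at a time.

>>> move_arm(
  xyz=[
    [0,0,-1],
    [0,0,0],
  ],
  twist=[
    [0,0,0],
    [0,0,0],
  ],
)

```text
time_s: 7.85
position: [0.4536, 0.1436, 0.0642]
ee_rot: [0.565, 0.426, -0.564, 0.425]
force: [-1.2, -0.7, -0.6]
opening: -0.0001
```

```bash
python3 v.py w7
```

```text
7.85 [0.4536 0.1436 0.0642] box x,y mm -1.9301324910160453 -16.587484041820744 push F -1.0478348187240805 [-1.23 -0.74 -0.58]
0.79 254.0 233.3 [0.4571 0.1613 0.0855]
```

View pics/w7.png

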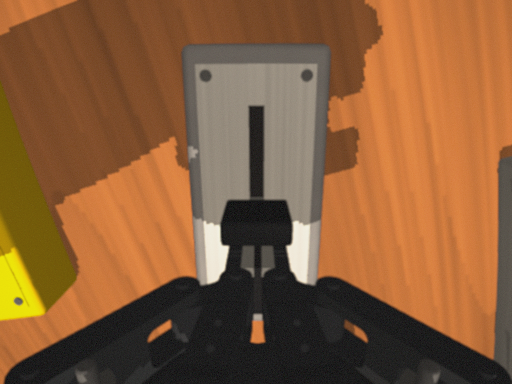

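>>> move_arm(
  xyz=[
    [0,0,0],
    [0,0,0],
  ],
  twist=[
    [0,0,0],
    [0,0,0],
  ],
)

```text
time_s: 8.12
position: [0.4538, 0.1436, 0.0644]
ee_rot: [0.565, 0.426, -0.564, 0.425]
force: [-0.2, -0.1, -0.2]
opening: 0.0
```

```bash
python3 v.py w8
```

```text
8.1167 [0.4538 0.1436 0.0644] box x,y mm -1.7232312475906697 -16.55840345220185 push F -0.13182299335745437 [-0.16 -0.09 -0.18]
0.92 255.0 233.2 [0.4577 0.1608 0.0855]
```

View pics/w8.png

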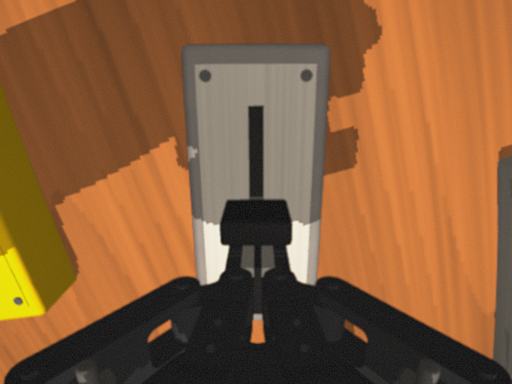

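The lever is balanced on the crest, halfway to the third click (about 40 mm). I'll push slightly further.

>>> move_arm(
  xyz=[
    [0,0,-1],
    [0,0,0],
  ],
  twist=[
    [0,0,0],
    [0,0,0],
  ],
)

```text
time_s: 8.38
position: [0.454, 0.1441, 0.0645]
ee_rot: [0.565, 0.426, -0.564, 0.426]
force: [0.4, -0.6, -0.2]
opening: -0.0001
```

```bash
python3 v.py w9
```

```text
8.3833 [0.454  0.1441 0.0645] box x,y mm -1.666895546789936 -15.96637516648864 push F -0.4058788058915319 [ 0.45 -0.55 -0.22]
0.83 252.7 233.8 [0.4568 0.1615 0.0855]
```

View pics/w9.png

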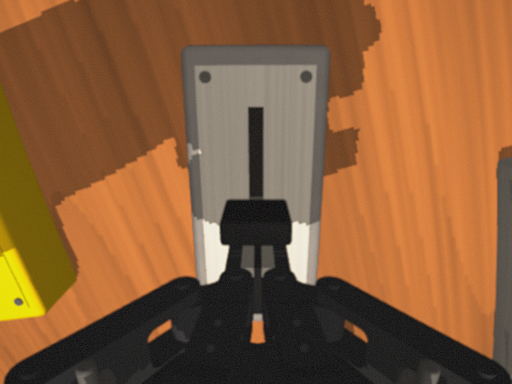

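>>> move_arm(
  xyz=[
    [0,0,-1],
    [0,0,0],
  ],
  twist=[
    [0,0,0],
    [0,0,0],
  ],
)

```text
time_s: 8.65
position: [0.4541, 0.145, 0.0643]
ee_rot: [0.565, 0.426, -0.565, 0.426]
force: [-1.0, 0.4, 0.4]
opening: -0.0001
```

```bash
python3 v.py w10
```

```text
8.65 [0.4541 0.145  0.0643] box x,y mm -1.8199667553605041 -15.102594352348609 push F 0.12431484246269771 [-0.99  0.41  0.4 ]
0.95 254.2 216.5 [0.4598 0.1699 0.0855]
```

View pics/w10.png

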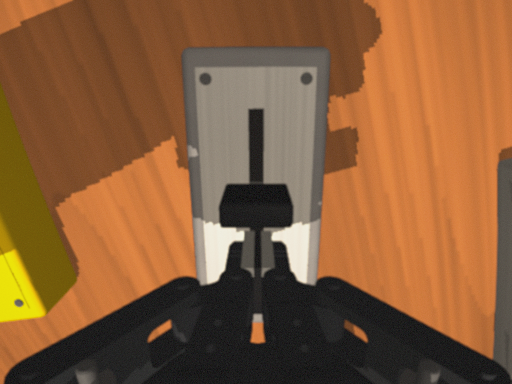

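Third click is in: the paddle at (256,205) is well clear of the fingertips, and the force is zero. I'll back off, rise and find the button.

>>> move_arm(
  xyz=[
    [0,0,5],
    [0,0,5],
    [-20,0,2],
    [-35,0,0],
    [-35,0,0],
    [-35,0,0],
    [-35,0,0],
    [0,0,0],
    [0,0,0],
  ],
  twist=[
    [0,0,0],
    [0,0,0],
    [0,0,0],
    [0,0,0],
    [0,0,0],
    [0,0,0],
    [0,0,0],
    [0,0,0],
    [0,0,0],
  ],
)

```text
time_s: 9.5
position: [0.4524, 0.133, 0.2275]
ee_rot: [0.567, 0.424, -0.563, 0.427]
force: [0.3, 0.3, -0.1]
opening: 0.0
```

```bash
python3 v.py w11
python3 - <<'E'
from h import *
im,d=optics.grab_frame('wrist')
for c in ('wrist','top','scene'):
  if c!='wrist': im,d=optics.grab_frame(c)
  for l,z in (('switch_top',.052),('goblet',.03),('vase',.03),('dimmer_top',.0855)):
    for r in optics.place_of(c,l)[:2]:
      v,u=r['centre'];print(c,l,round(r['score'],2),u,v,atz(c,u,v,z).round(4))
E
```

```text
9.5 [0.4524 0.133  0.2275] box x,y mm -0.11374460153661328 -27.028236387023618 push F 0.41955133572862513 [ 0.33  0.34 -0.12]
0.86 66.3 191.4 [0.2673 0.1694 0.0855]
0.59 252.1 139.2 [0.4552 0.1672 0.0855]
0.36 254.8 135.3 [0.4585 0.1699 0.0855]
wrist switch_top 0.92 454.0 203.0 [0.6458 0.0359 0.052 ]
wrist vase 0.23 499.4 215.5 [ 0.713  -0.0087  0.03  ]
wrist dimmer_top 0.94 66.7 191.9 [0.2669 0.169  0.0855]
wrist dimmer_top 0.58 256.0 139.5 [0.4576 0.1663 0.0855]
top switch_top 0.6 248.4 157.6 [0.6454 0.024  0.052 ]
top goblet 0.63 244.4 118.6 [0.7983 0.0384 0.03  ]
top goblet 0.27 299.9 198.5 [ 0.4906 -0.17    0.03  ]
top vase 0.62 279.1 127.1 [ 0.7644 -0.0941  0.03  ]
top dimmer_top 0.6 311.7 255.5 [ 0.2797 -0.2056  0.0855]
top dimmer_top 0.54 151.0 266.2 [0.2442 0.3857 0.0855]
scene switch_top 0.58 251.9 218.2 [0.6486 0.0477 0.052 ]
scene goblet 0.67 151.5 174.0 [ 0.6794 -0.375   0.03  ]
scene goblet 0.56 224.2 256.4 [0.8064 0.0366 0.03  ]
scene vase 0.65 194.6 225.4 [ 0.7658 -0.113   0.03  ]
scene dimmer_top 0.62 393.5 171.6 [0.2424 0.397  0.0855]
scene dimmer_top 0.46 248.2 105.7 [ 0.2498 -0.2139  0.0855]
```

View pics/w11.png

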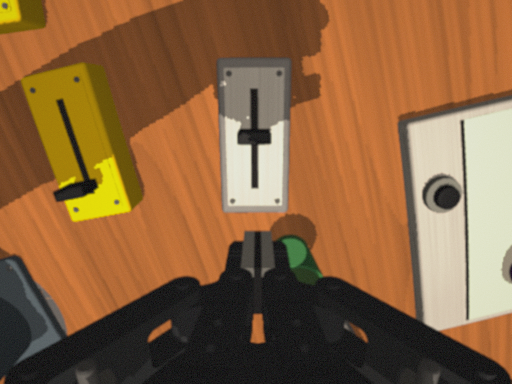

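>>> move_arm(
  xyz=[
    [0,27,12],
    [0,27,12],
    [0,27,12],
    [0,27,12],
    [15,27,12],
    [15,27,12],
    [15,27,12],
    [15,24,9],
    [0,0,0],
    [0,0,0],
  ],
  twist=[
    [0,0,0],
    [0,0,0],
    [0,0,0],
    [0,0,0],
    [0,0,0],
    [0,0,0],
    [0,0,0],
    [0,0,0],
    [0,0,0],
    [0,0,0],
  ],
)

```text
time_s: 11.18
position: [0.6292, -0.0156, 0.1617]
ee_rot: [-0.564, -0.426, 0.566, -0.424]
force: [0.6, 0.8, -0.4]
opening: 0.0003
```

Run:
```python
from h import *
from scipy.spatial.transform import Rotation as R
s=bot.get_state();P=s['position'];M=R.from_quat(s['ee_rot']).as_matrix();print(s['time_s'],P,M.round(3))
im,d=optics.grab_frame('wrist');cv2.imwrite('pics/w12.png',im)
for r in optics.place_of('wrist','switch_top')[:2]:
  v,u=r['centre'];B=atz('wrist',u,v,.052);print(r['score'],u,v,B,world('wrist',u,v,d[int(v),int(u)]),'tool mm',(M.T@(B-P)*1000).round(1))
```

```text
11.1833 [ 0.62918851 -0.01557646  0.16168116] [[-0.005  0.961 -0.277]
 [ 0.001 -0.277 -0.961]
 [-1.    -0.005  0.   ]]
0.58 261.9 118.4 [0.64809396 0.0374888  0.052     ] [0.64811625 0.03769823 0.05453303] tool mm [109.6   4.  -56.3]
```

View pics/w12.png

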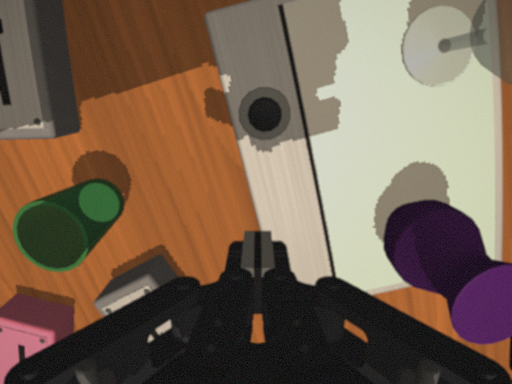

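>>> move_arm(
  xyz=[
    [0,2,-20],
    [0,2,-20],
    [0,2,-19],
    [20,0,0],
    [20,0,0],
    [20,0,0],
    [20,0,0],
    [15,0,0],
    [0,0,0],
    [0,0,0],
  ],
  twist=[
    [0,0,0],
    [0,0,0],
    [0,0,0],
    [0,0,0],
    [0,0,0],
    [0,0,0],
    [0,0,0],
    [0,0,0],
    [0,0,0],
    [0,0,0],
  ],
)

```text
time_s: 12.12
position: [0.651, 0.0413, 0.0701]
ee_rot: [-0.564, -0.426, 0.564, -0.426]
force: [0.1, -1.2, 0.6]
opening: -0.0003
```

```bash
python3 v.py w13; python3 -c "
from h import *
m=optics.grab_frame('scene')[0];cv2.imwrite('pics/s13.png',cv2.resize(m[140:260,180:340],None,fx=5,fy=5,interpolation=cv2.INTER_CUBIC))"
```

```text
12.1167 [0.651  0.0413 0.0701] box x,y mm 216.05000890898756 -60.4282954430747 push F -1.0860310329071459 [ 0.09 -1.15  0.57]
```

View pics/w13.png

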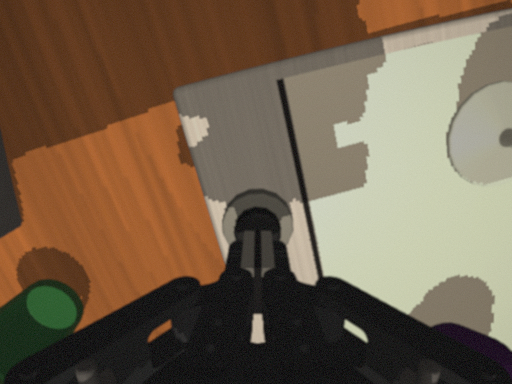

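View pics/s13.png

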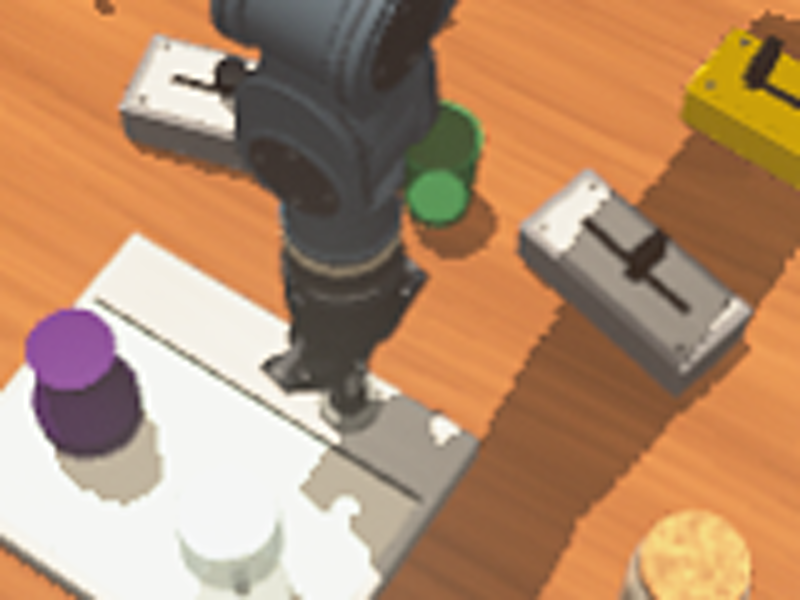

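Run:
```python
from h import *
P=bot.get_state()['position']
print(proj('wrist',[[P[0],P[1],.0701],[P[0],P[1],.052],[P[0],P[1],.042]]), [proj('wrist',[P[0]+dx,P[1]+dy,.042]) for dx,dy in((.022,0),(-.022,0),(0,.022),(0,-.022))])
```

```text
[[257.43511855 244.95766942]
 [257.28801884 230.00454099]
 [257.21835297 222.91836349]] [array([[292.64604792, 213.51968678]]), array([[222.46453388, 232.07968849]]), array([[246.82157631, 189.46028229]]), array([[266.90588505, 254.04382063]])]
```

Aligned: the housing is centred at (257,222), where the tip should be. Pressing in steps.

>>> move_arm(
  xyz=[
    [8,0,0],
    [8,0,0],
    [2,0,0],
    [2,0,0],
    [0,0,0],
  ],
  twist=[
    [0,0,0],
    [0,0,0],
    [0,0,0],
    [0,0,0],
    [0,0,0],
  ],
)

```text
time_s: 12.68
position: [0.6517, 0.0402, 0.0492]
ee_rot: [-0.565, -0.426, 0.565, -0.425]
force: [-0.3, 0.2, 2.7]
opening: -0.0001
```

>>> move_arm(
  xyz=[
    [2,0,0],
    [2,0,0],
    [0,0,0],
  ],
  twist=[
    [0,0,0],
    [0,0,0],
    [0,0,0],
  ],
)

```text
time_s: 12.93
position: [0.6518, 0.0402, 0.0462]
ee_rot: [0.565, 0.426, -0.565, 0.426]
force: [-3.3, -0.6, 5.0]
opening: 0.0001
```

>>> move_arm(
  xyz=[
    [1,0,0],
    [1,0,0],
    [0,0,0],
  ],
  twist=[
    [0,0,0],
    [0,0,0],
    [0,0,0],
  ],
)

```text
time_s: 13.18
position: [0.6519, 0.0402, 0.046]
ee_rot: [0.565, 0.425, -0.564, 0.426]
force: [-4.0, 0.1, 10.9]
opening: 0.0001
```

Bottomed out: 10.9 N at z = 0.046, with the commanded pose 2 mm lower making no difference. Releasing.

>>> move_arm(
  xyz=[
    [-6,0,0],
    [-10,0,0],
    [-20,0,0],
    [-30,0,0],
    [-30,0,0],
    [-30,0,0],
    [-20,0,20],
    [0,0,30],
    [0,0,0],
    [0,0,0],
  ],
  twist=[
    [0,0,0],
    [0,0,0],
    [0,0,0],
    [0,0,0],
    [0,0,0],
    [0,0,0],
    [0,0,0],
    [0,0,0],
    [0,0,0],
    [0,0,0],
  ],
)

```text
time_s: 14.02
position: [0.6382, -0.0092, 0.1897]
ee_rot: [0.565, 0.425, -0.565, 0.425]
force: [0.5, 0.7, -0.3]
opening: 0.0001
```

```bash
python3 v.py w14; python3 -c "
from h import *
m,d=optics.grab_frame('wrist')
r=optics.place_of('wrist','switch_top')
for q in r[:1]:
  v,u=q['centre'];print(u,v,q['score'],world('wrist',u,v,d[int(v),int(u)]))
for i in ('scene',):
  m=optics.grab_frame(i)[0];cv2.imwrite('pics/s14.png',cv2.resize(m[90:290,150:410],None,fx=3,fy=3,interpolation=cv2.INTER_CUBIC))"
```

```text
14.0167 [ 0.6382 -0.0092  0.1897] box x,y mm 217.65948663025267 -112.41541058063704 push F 0.792436808851406 [ 0.45  0.69 -0.28]
256.2 129.2 0.63 [0.6483667  0.03503474 0.05047523]
```

View pics/w14.png

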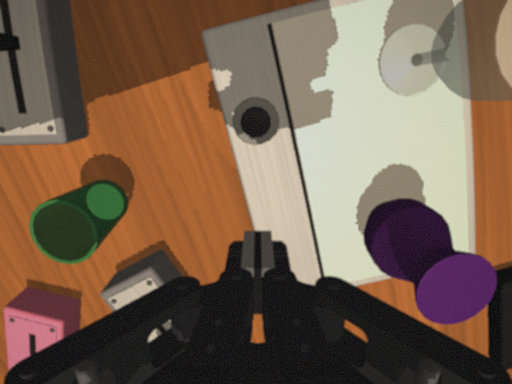

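View pics/s14.png

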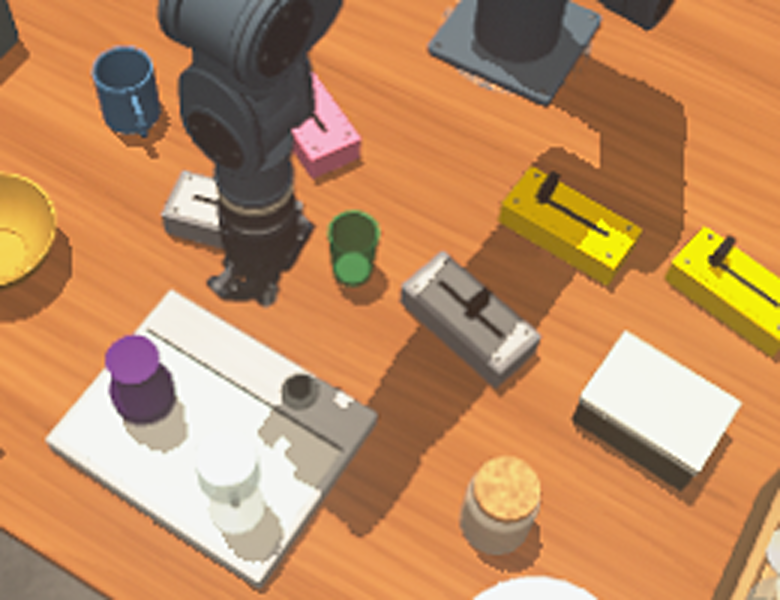

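Wrist picture: the button is up at (256,121). Scene crop: the lever sits just past its slot centre at (478,302), and all the wares that show in the crop are standing. The arm is clear, so I'm handing in.

```bash
python3 -c "
from bench import bot
print(bot.hand_in())"
```

```text
the job is handed in; nothing more can be done
None
```

I pushed the grey dimmer's paddle lever to its third click and backed the fingers off. I then pressed the panel button fully down, released it, and handed in at about 14 s. No verdict was reported.

- **Lever:** each of the three snaps showed in the wrist pictures. On the third the lever paused on the crest at about 40 mm, then snapped forward clear of the fingertips with the force at zero. The final scene picture shows it just past the slot centre, as expected for the third click (48 mm).
- **Lever reading:** right after the third snap the network put the lever about 2 mm high, at 50 mm. It had read about 1.5 mm high at the first click too. Later readings scattered by a few millimetres.
- **Button:** it stopped at z = 0.046 m with 10.9 N, which is about 6 mm of travel. After release it looked up in the picture. The depth there read 50.5 mm against the nominal 52 mm and 54.5 mm before pressing, so the 1 mm return was not measured precisely.
- **Wares and other lever:** those that show in the last pictures stand as they were. The arm hid the round-knobbed lever there, and I did not measure any ware's position again. The force readings gave no sign of contact with anything but the paddle and the button.

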